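# Find the rattling cutter case

### The arm

A 6-joint arm with a two-finger parallel gripper is mounted at the origin on the work surface. World frame = base frame: x ahead of the robot, y to its left, z up, the work surface at z = 0. Lengths are in m, angles in rad, forces in N, time in s.
With the tool pointing down it reaches from about 0.35 to 0.85 m from the base axis. Payload 8.1 kg.
Tool frame: the origin (TCP) lies on the centre line of the jaws, within the pads' length; the fingertips stand 8 mm ahead of it and the grasp point (between the pads) lies 11 mm behind it; z points along the fingers, y is the direction in which the jaws open and shut (so a half turn about z gives the same grasp; the last joint's range is limited). The gripper opens to 93 mm and grips with 3 to 60 N. Pads are 15 mm wide; open, the fingers measure 128 mm over their backs; the gripper's body (75 mm by 188 mm) begins 65 mm behind the grasp point.
Start: joints at [1.136, 0.13, 1.488, -0, 1.523, -0.085], TCP at [0.206, 0.564, 0.227] pointing down, gripper open.
Joint ranges: [-2.96, 2.96], [-0.89, 2.26], [0.02, 2.5], [-1.34, 4.48], [0, 2.73], [-2.66, 2.66]. Speed limits (rad/s): [2.39, 2.39, 2.79, 3.14, 3.14, 3.14].

### API

Orientations are given as a unit quaternion [w, x, y, z].
In Python, from bench import manip gives the robot as it stands. The module is installed in compiled form; this text tells all that it offers.
- The arm moves only by the tool arm_command, never from a script. Its argument "steps" is a list of rows, each an object with "xyz": the shift along the world's x, y, z in mm, a list of three; "turn": the turn about the world's z in rad; "jaw": the closure, from -1 (fully open) to 1 (shut). A call has 1 to 5 rows; each row shifts and turns the commanded pose from where the row before left it; what a row does not reach is not made up. A row lasts 1/8 s, in which the tool goes at most 62.5 mm and 10.7 degrees, less where a joint would pass 70% of its speed; a pose out of reach is approached as far as the arm can. A call is refused whole if a number of a shift passes 62.5 or a number of a turn 0.188, either way. A call with a gripper value outside its range is refused whole. The fingers move at their own pace and stop on an object; "squeeze" is the grip in N (left out, the last holds). Time passes only in rows, so rows that do not move let the fingers close. It gives the time, the measured TCP pose, the force and the opening at its end, in the units of the state.
- manip.observe(): the state, without advancing time (a new reading comes with each control period).
- manip.get_image(name): name is "side" or "top"; returns the picture (400x640x3 uint8, red, green, blue); there is no depth.
- manip.camera_info(name): a dict with "K" (3x3 intrinsics, pixels), "R" (3x3) and "t" (3): a world point X has camera coordinates R X + t. Camera axes: x right, y down, z forward; pixel columns grow to the right and rows downward; lengths in m; the calibration is good to about 2 mm. A picture is of the moment at which its call begins. camera_info takes no time and is no camera call.
- manip.finish_job(): hands the job in, once; it reports no verdict.
The state is a dict: "time_s": time; "joint_pos": joint angles; "qvel": joint speeds; "joint_torque": joint torques, N m; "eef_pos": TCP position; "ee_rot": TCP orientation; "ft_force": force on the tool from outside, world axes, zero at the start; "ft_torque": the same for the moment, N m; "gripper_width": opening from 0.0 (shut) to 1.0 (fully open).
Only numpy, scipy, OpenCV 4.12 (cv2) and the standard library are available. Lean on these libraries where they do the work, as an engineer would, in place of code of your own. Each camera call takes 0.05 s, during which the arm holds its last target.

### The job

In one of the three orange-lidded cutter cases a part has come loose: pick the cases up and shake them lengthwise, clear of the bench, until you have felt which one knocks from end to end. Stack the two quiet ones squarely on the green-lidded case to make one neat column, and finish with the rattling case still in the gripper, held level, still and touching nothing else, about 20 cm above the middle of the yellow-taped hand-over square. Leave the green-lidded case and everything else on the bench where it is.

Things in the scene. Friction and masses are not known exactly. Their poses are not given: they have to be found in the camera images.
- case_a_mid (a point): Centre (23 mm above its underside) of one of three like cutter cases: grey shell, orange lid, blank white label on top, shut, lying flat, lid up. 140 mm long (x axis) x 50 mm wide (y) x 46 mm tall (z), 0.18 to 0.65 kg. Pinch it by its two long, flat, upright sides. In one of the three, each time another, a round 0.15 kg steel part rolls loose; in the others nothing moves. Weight is no guide.
- case_b_mid (a point): Centre (23 mm above its underside) of one of three like cutter cases: grey shell, orange lid, blank white label on top, shut, lying flat, lid up. 140 mm long (x axis) x 50 mm wide (y) x 46 mm tall (z), 0.18 to 0.65 kg. Pinch it by its two long, flat, upright sides. In one of the three, each time another, a round 0.15 kg steel part rolls loose; in the others nothing moves. Weight is no guide.
- case_c_mid (a point): Centre (23 mm above its underside) of one of three like cutter cases: grey shell, orange lid, blank white label on top, shut, lying flat, lid up. 140 mm long (x axis) x 50 mm wide (y) x 46 mm tall (z), 0.18 to 0.65 kg. Pinch it by its two long, flat, upright sides. In one of the three, each time another, a round 0.15 kg steel part rolls loose; in the others nothing moves. Weight is no guide.
- packed_mid (a point): The packed case that the column stands on: same make and size as the three, but with a green lid, 0.6 kg, lying flat on the bench. The point is its centre, 23 mm above the bench, x along its length, z up; each further case on the column lies 46 mm higher.
- handover: Hand-over square: a 150 mm square outlined in yellow tape on the bench, flat; origin at its centre on the bench.
- case_a: Same case as case_a_mid, centre of its underside. A loose part in it rolls some 87 mm lengthwise: a brisk to-and-fro along the case, or tipping one end down by 20 degrees or more and then the other, knocks it from end to end. Held level it stays by the end where it stopped, up to 43 mm from the middle, which the wrist feels as a changed moment (0.06 N m each way).
- case_b: Same case as case_b_mid, centre of its underside. A loose part in it rolls some 87 mm lengthwise: a brisk to-and-fro along the case, or tipping one end down by 20 degrees or more and then the other, knocks it from end to end. Held level it stays by the end where it stopped, up to 43 mm from the middle, which the wrist feels as a changed moment (0.06 N m each way).
- case_c: Same case as case_c_mid, centre of its underside. A loose part in it rolls some 87 mm lengthwise: a brisk to-and-fro along the case, or tipping one end down by 20 degrees or more and then the other, knocks it from end to end. Held level it stays by the end where it stopped, up to 43 mm from the middle, which the wrist feels as a changed moment (0.06 N m each way).
- packed: The same green-lidded case as packed_mid; this origin lies at the centre of its underside.
- spanner: Bystander, to be left alone: steel collet spanner, 160 mm long, lying flat.
- chip_brush: Bystander, to be left alone: chip brush, 170 mm long, lying flat.
- lube: Bystander, to be left alone: blue spray can, 52 mm across, 130 mm tall, standing.
- collet_rack: Bystander, to be left alone: wooden block 60 x 140 mm with collets and cutters standing in it, 60 mm tall.
- touch_puck: Bystander, to be left alone: round aluminium touch-off puck, 52 mm across, 18 mm tall.
- caliper: Bystander, to be left alone: steel caliper, 200 mm long, lying flat.
- hold_down: Bystander, to be left alone: dark steel hold-down clamp, 90 x 28 mm, 56 mm tall.

How it is judged:
By the outcome, as a careful person would: the job done as asked, in the order asked, and still so for the second after the job is handed in, while the arm keeps its last pose, push and grip.
It also fails if it takes over 72 s, if anything falls off the work surface, if the arm or the gripper's body presses on something with over 40 N, if the wrist force passes 120 N, or if a joint passes its speed limit or range.

## Working session

There is one attempt and no reset: what is moved stays moved. The work goes in short steps, Python scripts to look and compute and a tool call to move; the robot and the scene stay as the last step left them, time stands still between calls to the robot, and variables do not carry over. Pictures are saved under pics/ and viewed, and the job is handed in when it is done.

Besides the shell and the picture viewer there is one more tool, called after "Call:" as name(argument=value, ...), one argument or row to a line, values as JSON. arm_command: Moves the arm, as the interface text tells. Its arguments: {"type":"object","properties":{"steps":{"type":"array","items":{"type":"object","properties":{"xyz":{"type":"array","items":{"type":"number"}},"turn":{"type":"number"},"jaw":{"type":"number"}}}},"squeeze":{"type":"number"}},"required":["steps"]}

```bash
mkdir -p pics; python3 - <<'E'
from bench import manip
import cv2
s=manip.observe()
for k in s: print(k,s[k])
for n in("top","side"):
    im=manip.get_image(n); cv2.imwrite(f"pics/{n}0.png",im[:,:,::-1])
    c=manip.camera_info(n); print(n,c)
E
```

```text
time_s 0.0
joint_pos [ 1.13555730e+00  1.31161698e-01  1.48929895e+00  1.97171831e-05
  1.52299030e+00 -8.54291118e-02]
qvel [-0.00059498  0.00102727 -0.00050828 -0.00034079  0.00217703 -0.0010817 ]
joint_torque [-6.65202856e-05 -5.59837604e+01 -4.91764283e+01  7.70582934e-02
  3.47755314e-02 -1.72610726e-04]
eef_pos [0.205382   0.56315482 0.22557632]
ee_rot [-2.48680349e-04  1.74014943e-01  9.84742574e-01 -8.95302703e-04]
ft_force [-0.0027909  -0.11821881  0.50598948]
ft_torque [-0.01790544 -0.05426476  0.00603614]
gripper_width 1.0008706919255363
top {'K': array([[383.87919688,   0.        , 318.18919753],
       [  0.        , 383.87919688, 203.56719898],
       [  0.        ,   0.        ,   1.        ]]), 'R': array([[ 0.02835527, -0.99908966,  0.03187211],
       [-0.98785999, -0.03288003, -0.15182737],
       [ 0.15273711, -0.02718008, -0.98789302]]), 't': array([-0.02812828,  0.56874088,  1.17291695])}
side {'K': array([[366.74584702,   0.        , 312.93434451],
       [  0.        , 366.74584702, 203.89190324],
       [  0.        ,   0.        ,   1.        ]]), 'R': array([[ 0.95703017, -0.28992272,  0.00616998],
       [-0.17854936, -0.60588709, -0.77525541],
       [ 0.22850247,  0.74084117, -0.63161775]]), 't': array([-0.5595163 ,  0.14747513,  0.9836533 ])}
```

View pics/top0.png

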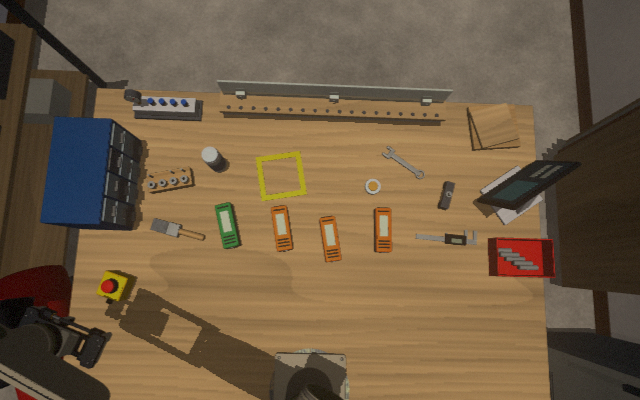

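View pics/side0.png

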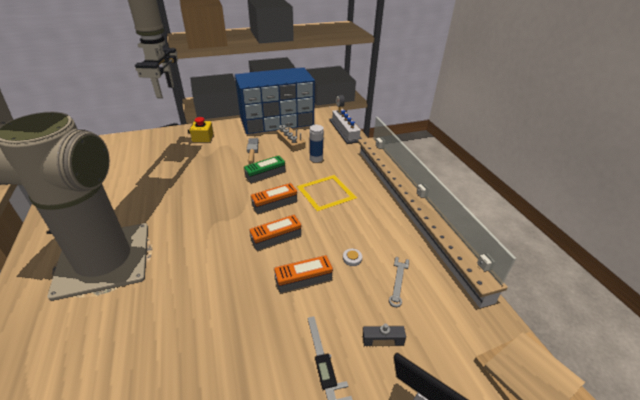

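The top view shows the green case at (227,226), orange cases at (282,228), (330,239) and (383,230), and the tape square at (281,176). The side view shows the same row, with nothing hiding it. Next I measure them.

```bash
cat > h.py <<'E'
from bench import manip
import cv2, numpy as np
def cast(n,uv,z):
    c=manip.camera_info(n);K,R,t=c["K"],c["R"],c["t"]
    uv=np.atleast_2d(np.asarray(uv,float)); d=np.linalg.solve(K,np.c_[uv,np.ones(len(uv))].T)
    C=-R.T@t; D=(R.T@d).T; return C+D*((z-C[2])/D[:,2])[:,None]
def proj(n,X):
    c=manip.camera_info(n); p=(c["K"]@(c["R"]@np.atleast_2d(X).T+c["t"][:,None])).T; return p[:,:2]/p[:,2:]
HS={"orange":((4,150,110),(16,255,255)),"green":((50,120,50),(80,255,255)),"yellow":((24,150,120),(34,255,255))}
def blobs(im,col,amin=60):
    hsv=cv2.cvtColor(im,cv2.COLOR_RGB2HSV); m=cv2.inRange(hsv,*map(np.array,HS[col]))
    cs,_=cv2.findContours(m,cv2.RETR_EXTERNAL,cv2.CHAIN_APPROX_NONE)
    return [c for c in cs if cv2.contourArea(c)>amin]
def rect(n,c,z):
    p=cast(n,c[:,0,:],z)[:,:2]
    h=(p*1000).astype(np.float32); (cx,cy),(w,l),a=cv2.minAreaRect(h)
    b=cv2.boxPoints(((cx,cy),(w,l),a)); e=[b[1]-b[0],b[2]-b[1]]; e=max(e,key=np.linalg.norm)
    return np.round([cx,cy,max(w,l),min(w,l),(np.degrees(np.arctan2(e[1],e[0]))+90)%180-90],1)
E
python3 - <<'E'
from h import *
for n in("top","side"):
    im=cv2.imread(f"pics/{n}0.png")[:,:,::-1].copy()
    for col,z in(("orange",.046),("green",.046),("yellow",0)):
        for c in blobs(im,col): print(n,col,c[:,0].mean(0).round(),rect(n,c,z))
E
```

```text
top orange [330. 239.] [460.2 -50.2 138.2  51.7  10. ]
top orange [383. 229.] [ 493.9 -218.1  135.7   51.     1.7]
top orange [281. 228.] [489.5 103.2 139.   49.6  10.6]
top green [227. 228.] [492.7 273.3 137.1  47.1  15.4]
top yellow [111. 286.] [294.4 628.6  71.3  71.1 -16.8]
top yellow [280. 176.] [666.6 115.2 150.9 150.6  10.6]
side orange [303. 269.] [ 491.3 -223.1  138.9   55.9    2. ]
side orange [274. 227.] [458.  -55.9 140.   55.5  10.5]
side orange [274. 193.] [487.   96.9 140.6  59.9   9.4]
side green [265. 166.] [489.6 258.8 139.6  62.   13.8]
side yellow [326. 192.] [664.2 115.4 141.8 141.4  10.7]
```

```bash
python3 - <<'E'
from h import *
T={"A":(.4915,.1025,10),"B":(.4600,-.0510,10),"C":(.4930,-.2185,1.8),"G":(.4920,.2700,15)}
out=[]
for n,cr in(("top",(190,190,420,270)),("side",(235,145,345,295))):
    im=cv2.imread(f"pics/{n}0.png"); x0,y0,x1,y1=cr
    f=3.4 if n=="top" else 4
    z=cv2.resize(im[y0:y1,x0:x1],None,fx=f,fy=f,interpolation=cv2.INTER_CUBIC)
    for k,(x,y,a) in T.items():
        a=np.radians(a);u=np.array([np.cos(a),np.sin(a)]);v=np.array([-u[1],u[0]])
        for h,c in((.046,(255,0,0)),(0.,(255,255,0))):
            P=np.array([np.r_[np.array([x,y])+s*.07*u+t*.025*v,h] for s,t in((1,1),(1,-1),(-1,-1),(-1,1))])
            p=(proj(n,P)-[x0,y0]+.5)*f-.5
            cv2.polylines(z,[p.round().astype(int)],True,c,1)
    cv2.imwrite(f"pics/ov_{n}.png",z); print(z.shape)
E
```

```text
(272, 782, 3)
(600, 440, 3)
```

View pics/ov_top.png

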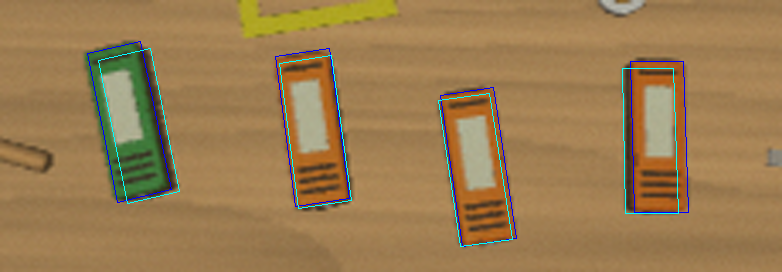

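View pics/ov_side.png

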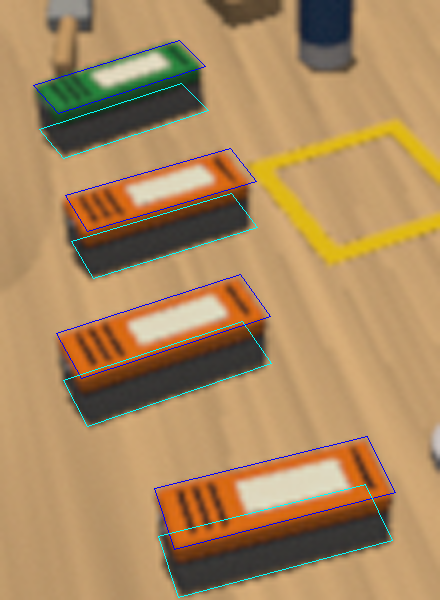

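The overlays match the lids in both views to about 2 mm. Going to case A at (491, 102), with the jaws turned about 30°.

Call:
arm_command(
  steps=[
    {"xyz":[28,-46,-5],"turn":0.05,"jaw":-1},
    {"xyz":[29,-46,-5],"turn":0.05,"jaw":-1},
    {"xyz":[29,-46,-5],"turn":0.05,"jaw":-1},
    {"xyz":[28,-46,-5],"turn":0.05,"jaw":-1},
    {"xyz":[29,-46,-5],"turn":0.05,"jaw":-1},
  ],
  squeeze=50,
)

```text
time_s: 0.72
eef_pos: [0.349, 0.332, 0.2011]
ee_rot: [-0.0, 0.049, 0.999, -0.0]
ft_force: [1.2, -0.1, -0.2]
gripper_width: 1.002
```

Call:
arm_command(
  steps=[
    {"xyz":[28,-46,-15],"turn":0.05,"jaw":-1},
    {"xyz":[29,-46,-15],"turn":0.05,"jaw":-1},
    {"xyz":[29,-46,-15],"turn":0.05,"jaw":-1},
    {"xyz":[28,-46,-15],"turn":0.06,"jaw":-1},
    {"xyz":[29,-46,-15],"turn":0.06,"jaw":-1},
  ],
)

```text
time_s: 1.35
eef_pos: [0.4921, 0.102, 0.1259]
ee_rot: [-0.0, -0.086, 0.996, 0.0]
ft_force: [1.5, 0.5, 0.2]
gripper_width: 1.001
```

Call:
arm_command(
  steps=[
    {"xyz":[0,0,0],"jaw":-1},
    {"xyz":[0,0,0],"jaw":-1},
  ],
)

```text
validation failed for argument at $.st...
```

Call:
arm_command(
  steps=[
    {"xyz":[0,0,-45],"turn":0,"jaw":-1},
    {"xyz":[0,0,-40],"turn":0,"jaw":-1},
    {"xyz":[0,0,-25],"turn":0,"jaw":-1},
    {"xyz":[0,0,0],"turn":0,"jaw":1},
    {"xyz":[0,0,0],"turn":0,"jaw":1},
  ],
  squeeze=50,
)

```text
time_s: 1.98
eef_pos: [0.4922, 0.1038, 0.0176]
ee_rot: [0.0, -0.085, 0.996, -0.0]
ft_force: [0.6, -0.3, -0.1]
gripper_width: 0.83
```

Call:
arm_command(
  steps=[
    {"xyz":[0,0,0],"turn":0,"jaw":1},
    {"xyz":[0,0,0],"turn":0,"jaw":1},
  ],
  squeeze=50,
)

```text
time_s: 2.22
eef_pos: [0.4926, 0.1039, 0.0179]
ee_rot: [0.001, -0.085, 0.996, 0.0]
ft_force: [0.4, 0.5, 0.1]
gripper_width: 0.617
```

Call:
arm_command(
  steps=[
    {"xyz":[0,0,0],"turn":0,"jaw":1},
    {"xyz":[0,0,0],"turn":0,"jaw":1},
    {"xyz":[0,0,0],"turn":0,"jaw":1},
  ],
)

```text
time_s: 2.6
eef_pos: [0.4922, 0.1037, 0.0174]
ee_rot: [0.001, -0.085, 0.996, -0.0]
ft_force: [-2.0, -0.3, 6.6]
gripper_width: 0.532
```

Call:
arm_command(
  steps=[
    {"xyz":[0,0,20],"turn":0,"jaw":1},
    {"xyz":[0,0,40],"turn":0,"jaw":1},
    {"xyz":[0,0,50],"turn":0,"jaw":1},
    {"xyz":[0,0,50],"turn":0,"jaw":1},
    {"xyz":[0,0,20],"turn":0,"jaw":1},
  ],
)

```text
time_s: 3.22
eef_pos: [0.4927, 0.1038, 0.1997]
ee_rot: [0.002, -0.085, 0.996, 0.0]
ft_force: [0.5, -0.1, -4.0]
gripper_width: 0.535
```

Call:
arm_command(
  steps=[
    {"xyz":[0,0,0],"turn":0,"jaw":1},
    {"xyz":[0,0,0],"turn":0,"jaw":1},
  ],
)

```text
time_s: 3.48
eef_pos: [0.4905, 0.1036, 0.1945]
ee_rot: [-0.002, -0.085, 0.996, -0.0]
ft_force: [-0.9, 0.0, -5.3]
gripper_width: 0.534
```

```bash
cat > ob.py <<'E'
from h import *
s=manip.observe(); q=s["ee_rot"]
a=2*np.arctan2(q[2],q[1])-np.pi/2   # jaw angle
f=a-np.pi/2; m=s["ft_torque"]
print(round(s["time_s"],2),(s["eef_pos"]*1000).round(1),"yaw",np.degrees(f).round(2),"F",s["ft_force"].round(2),"M",m.round(3),"Mw",round(float(-m[0]*np.sin(f)+m[1]*np.cos(f)),3),"w",round(s["gripper_width"],3))
E
python3 ob.py
```

```text
3.48 [490.5 103.6 194.5] yaw 9.75 F [-0.92  0.02 -5.34] M [ 0.095  0.004 -0.022] Mw -0.012 w 0.534
```

Case A (about 0.5 kg) is up. Shaking it lengthwise.

Call:
arm_command(
  steps=[
    {"xyz":[59,10,0],"turn":0,"jaw":1},
    {"xyz":[59,10,0],"turn":0,"jaw":1},
    {"xyz":[-59,-10,0],"turn":0,"jaw":1},
    {"xyz":[-59,-10,0],"turn":0,"jaw":1},
    {"xyz":[59,10,0],"turn":0,"jaw":1},
  ],
)

```text
time_s: 4.1
eef_pos: [0.5262, 0.1112, 0.182]
ee_rot: [-0.016, -0.085, 0.996, -0.0]
ft_force: [1.4, 0.4, -4.6]
gripper_width: 0.534
```

Call:
arm_command(
  steps=[
    {"xyz":[59,10,0],"turn":0,"jaw":1},
    {"xyz":[0,0,0],"turn":0,"jaw":1},
    {"xyz":[0,0,0],"turn":0,"jaw":1},
    {"xyz":[0,0,0],"turn":0,"jaw":1},
    {"xyz":[0,0,0],"turn":0,"jaw":1},
  ],
)

```text
time_s: 4.72
eef_pos: [0.6093, 0.1237, 0.1973]
ee_rot: [0.0, -0.085, 0.996, 0.0]
ft_force: [-0.4, -0.3, -3.7]
gripper_width: 0.536
```

```bash
python3 ob.py
```

```text
4.72 [609.3 123.7 197.3] yaw 9.75 F [-0.39 -0.31 -3.65] M [0.021 0.022 0.005] Mw 0.018 w 0.536
```

Call:
arm_command(
  steps=[
    {"xyz":[-59,-10,0],"turn":0,"jaw":1},
    {"xyz":[-59,-10,0],"turn":0,"jaw":1},
    {"xyz":[0,0,0],"turn":0,"jaw":1},
    {"xyz":[0,0,0],"turn":0,"jaw":1},
    {"xyz":[0,0,0],"turn":0,"jaw":1},
  ],
)

```text
time_s: 5.35
eef_pos: [0.4931, 0.1038, 0.1979]
ee_rot: [0.001, -0.085, 0.996, 0.0]
ft_force: [0.8, -0.7, -4.7]
gripper_width: 0.532
```

```bash
python3 ob.py
```

```text
5.35 [493.1 103.8 197.9] yaw 9.75 F [ 0.8  -0.75 -4.7 ] M [0.043 0.031 0.038] Mw 0.023 w 0.532
```

```bash
cat > av.py <<'E'
from h import *
R=[]
for i in range(6):
    manip.get_image("top"); s=manip.observe(); q=s["ee_rot"]; f=2*np.arctan2(q[2],q[1])-np.pi; m=s["ft_torque"]
    R.append([-m[0]*np.sin(f)+m[1]*np.cos(f),s["ft_force"][2]])
R=np.array(R); print("t",round(s["time_s"],2),"Mw",R[:,0].round(3),"mean",R[:,0].mean().round(4),"Fz",R[:,1].mean().round(2),(s["eef_pos"]*1000).round(1))
E
python3 av.py
```

```text
t 5.65 Mw [ 0.013  0.029 -0.068 -0.041 -0.009  0.007] mean -0.0112 Fz -3.93 [492.  103.7 196.5]
```

Call:
arm_command(
  steps=[
    {"xyz":[60,10,0],"turn":0,"jaw":1},
    {"xyz":[60,10,0],"turn":0,"jaw":1},
    {"xyz":[0,0,0],"turn":0,"jaw":1},
    {"xyz":[0,0,0],"turn":0,"jaw":1},
  ],
)

```text
time_s: 6.15
eef_pos: [0.6112, 0.1237, 0.1955]
ee_rot: [-0.001, -0.085, 0.996, -0.0]
ft_force: [0.1, 0.1, -4.2]
gripper_width: 0.536
```

```bash
python3 av.py
```

```text
t 6.45 Mw [-0.013 -0.025 -0.027 -0.062 -0.046 -0.014] mean -0.0313 Fz -3.53 [611.4 123.7 198. ]
```

The steady moments differ by only 0.02 N m. To be surer, I'll use hard reversals with soft stops, which leave a loose part at a known end.

Call:
arm_command(
  steps=[
    {"xyz":[-60,-10,0],"turn":0,"jaw":1},
    {"xyz":[-60,-10,0],"turn":0,"jaw":1},
    {"xyz":[61,10,0],"turn":0,"jaw":1},
    {"xyz":[40,7,0],"turn":0,"jaw":1},
    {"xyz":[19,3,0],"turn":0,"jaw":1},
  ],
)

```text
time_s: 7.08
eef_pos: [0.6125, 0.1238, 0.1983]
ee_rot: [0.002, -0.085, 0.996, 0.0]
ft_force: [-0.4, 0.0, -3.6]
gripper_width: 0.534
```

```bash
python3 av.py
```

```text
t 7.38 Mw [ 0.343  0.077 -0.002  0.025  0.005 -0.018] mean 0.0717 Fz -4.15 [610.8 123.6 196.7]
```

Call:
arm_command(
  steps=[
    {"xyz":[60,10,0],"turn":0,"jaw":1},
    {"xyz":[60,10,0],"turn":0,"jaw":1},
    {"xyz":[-61,-10,0],"turn":0,"jaw":1},
    {"xyz":[-40,-7,0],"turn":0,"jaw":1},
    {"xyz":[-19,-3,0],"turn":0,"jaw":1},
  ],
)

```text
time_s: 8.0
eef_pos: [0.6094, 0.1234, 0.194]
ee_rot: [-0.003, -0.085, 0.996, -0.0]
ft_force: [-0.2, -0.2, -3.8]
gripper_width: 0.535
```

```bash
python3 av.py
```

```text
t 8.3 Mw [-0.274 -0.088 -0.038 -0.03   0.019 -0.057] mean -0.0777 Fz -3.82 [612.2 123.7 197.3]
```

Case A looks quiet: 0.002 against -0.027 settled, where 0.12 is expected. Before placing it I'll refine the green case's pose from the label centres and lid corners in both of the first pictures.

```bash
python3 - <<'E'
from h import *
T={"A":(.4915,.1025,10),"B":(.4600,-.0510,10),"C":(.4930,-.2185,1.8),"G":(.4920,.2700,15)}
for n in("top","side"):
    im=cv2.imread(f"pics/{n}0.png"); hsv=cv2.cvtColor(im,cv2.COLOR_BGR2HSV)
    m=cv2.inRange(hsv,np.array((0,0,140)),np.array((180,75,255)))
    k,lab,st,ce=cv2.connectedComponentsWithStats(m)
    for key,(x,y,a) in T.items():
        p=proj(n,[x,y,.046])[0]
        i=[i for i in range(1,k) if np.hypot(*(ce[i]-p))<12 and st[i,4]>30]
        for j in i:
            ys,xs=np.nonzero(lab==j); w=im[ys,xs].sum(1).astype(float)
            P=cast(n,np.c_[xs,ys],.046)[:,:2]*1000; c=P.mean(0)
            u,s,v=np.linalg.svd(P-c); d=v[0]*np.sign(v[0][0]); an=np.degrees(np.arctan2(d[1],d[0]))
            dd=c-np.array([x,y])*1000; r=np.radians(an); 
            print(n,key,st[j,4],c.round(1),"ang",an.round(1),"offset along/across vs T",(dd@[np.cos(r),np.sin(r)]).round(1),(dd@[-np.sin(r),np.cos(r)]).round(1))
E
```

```text
top A 158 [501.3 105.1] ang 11.2 offset along/across vs T 10.2 0.7
top B 157 [472.6 -49. ] ang 10.4 offset along/across vs T 12.8 -0.3
top C 160 [ 506.  -218.5] ang -0.2 offset along/across vs T 13.0 0.0
top G 173 [504.5 277.5] ang 16.3 offset along/across vs T 14.2 3.7
side A 93 [498.5 105.5] ang 11.8 offset along/across vs T 7.5 1.5
side B 132 [470.  -48.6] ang 10.4 offset along/across vs T 10.3 0.6
side C 198 [ 504.3 -217.8] ang 1.8 offset along/across vs T 11.3 0.3
side G 92 [501.9 276.5] ang 17.4 offset along/across vs T 11.4 3.3
```

Label and outline together put the green case at about (492.3, 273.4), yaw about 15.4°. A sits about 3.5 mm behind the TCP along its length. Carrying A over the column and pausing just above it.

Call:
arm_command(
  steps=[
    {"xyz":[-20,25,0],"turn":0.02,"jaw":1},
    {"xyz":[-35,45,0],"turn":0.03,"jaw":1},
    {"xyz":[-35,45,0],"turn":0.03,"jaw":1},
    {"xyz":[-20,27,-20],"turn":0.019,"jaw":1},
    {"xyz":[-5,8.5,-40],"turn":0,"jaw":1},
  ],
)

```text
time_s: 8.93
eef_pos: [0.4975, 0.2772, 0.139]
ee_rot: [0.003, -0.136, 0.991, 0.001]
ft_force: [1.1, -0.8, -4.2]
gripper_width: 0.539
```

Call:
arm_command(
  steps=[
    {"xyz":[0,0,-40],"turn":0,"jaw":1},
    {"xyz":[0,0,-23],"turn":0,"jaw":1},
    {"xyz":[0,0,0],"turn":0,"jaw":1},
    {"xyz":[0,0,0],"turn":0,"jaw":1},
  ],
)

```text
time_s: 9.43
eef_pos: [0.4978, 0.2746, 0.0752]
ee_rot: [0.001, -0.134, 0.991, 0.0]
ft_force: [0.1, 0.6, -3.3]
gripper_width: 0.537
```

```bash
cat > look.py <<'E'
import sys
from h import *
tag=sys.argv[1]
for n,f,cr in(("top",5,(185,150,305,265)),("side",5,(220,90,345,200))):
    im=manip.get_image(n)[:,:,::-1]; cv2.imwrite(f"pics/{n}_{tag}.png",im); x0,y0,x1,y1=cr
    cv2.imwrite(f"pics/{n}_{tag}_z.png",cv2.resize(im[y0:y1,x0:x1],None,fx=f,fy=f,interpolation=cv2.INTER_CUBIC))
E
python3 look.py p1; python3 ob.py
```

```text
9.53 [498.1 274.8  75.7] yaw 15.42 F [ 0.51  0.79 -3.43] M [ 0.043  0.048 -0.001] Mw 0.035 w 0.536
```

View pics/side_p1_z.png

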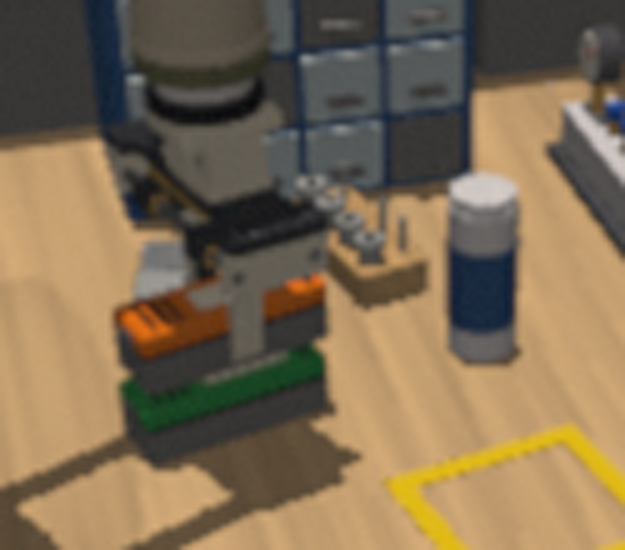

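View pics/top_p1_z.png

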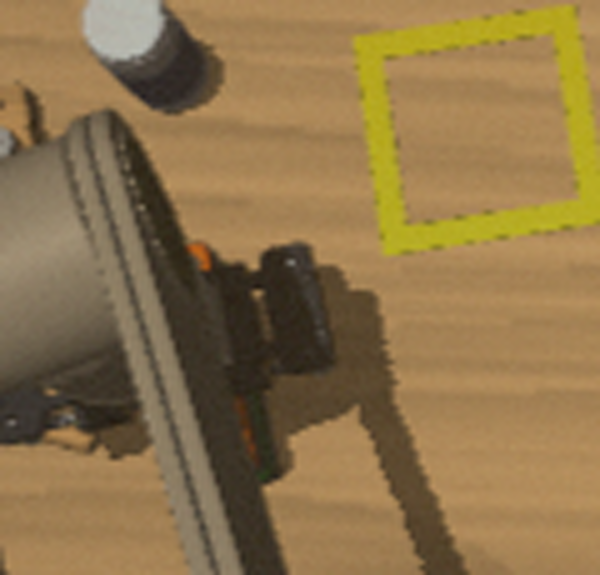

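The side view shows A about 10 mm above the green lid, nicely parallel. The left lid corners are at (118,312) and (125,383) in the zoom. I'll check how well the ends line up.

```bash
python3 - <<'E'
from h import *
im=cv2.imread("pics/side_p1.png")[:,:,::-1].copy()
u=np.array([np.cos(np.radians(15.4)),np.sin(np.radians(15.4))]);v=np.array([-u[1],u[0]])
for col,z in(("orange",75.7-17.5+46),("green",46.)):
    P=np.vstack([c[:,0] for c in blobs(im,col,15) if abs(c[:,0].mean(0)-[265,160]).max()<40])
    X=cast("side",P,z/1000)[:,:2]*1000-[492.3,273.4]
    a=X@u;b=X@v
    print(col,"along",a.min().round(1),a.max().round(1),"across",b.min().round(1),b.max().round(1))
E
```

```text
orange along -72.0 67.0 across -36.2 16.1
green along -76.8 60.3 across -43.5 16.2
```

```bash
python3 - <<'E'
from h import *
a=np.radians(15.4);u=np.array([np.cos(a),np.sin(a)]);v=np.array([-u[1],u[0]])
im=cv2.imread("pics/side_p1.png"); f=6;x0,y0,x1,y1=235,140,295,190
z=cv2.resize(im[y0:y1,x0:x1],None,fx=12,fy=12,interpolation=cv2.INTER_CUBIC)
g=np.array([492.3,273.4])
for hs,c,da in(((104.2,58.2),(255,0,0),0),((46,0),(255,255,0),0)):
    for h in hs:
        P=np.array([np.r_[g+(s*70+da)*u+t*25*v,h]/1000 for s,t in((1,1),(1,-1),(-1,-1),(-1,1))])
        p=((proj("side",P)-[x0,y0]+.5)*12-.5).round().astype(int)
        cv2.polylines(z,[p],True,c,1)
cv2.imwrite("pics/p1ov.png",z)
E
```

```text
(no output)
```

View pics/p1ov.png

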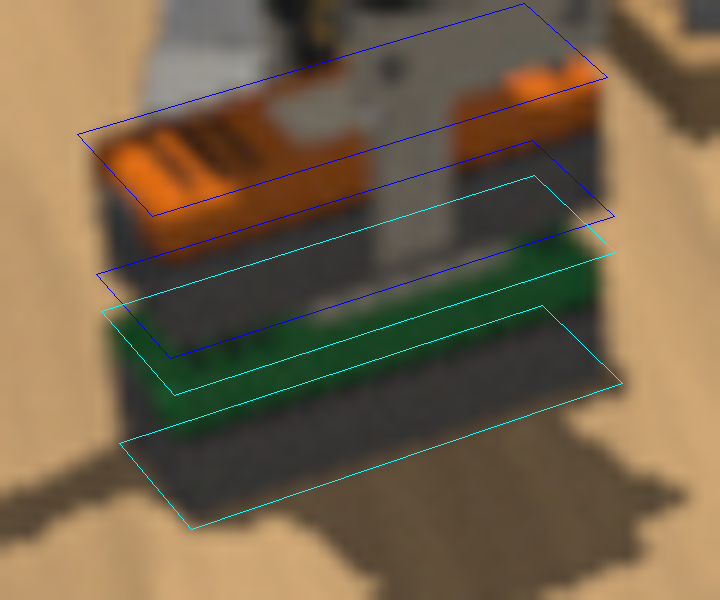

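Relative to the green one, the upper case is about 3.5 mm too far along +u and fits across. Correcting and lowering it.

Call:
arm_command(
  steps=[
    {"xyz":[-3.5,-1,0],"turn":0,"jaw":1},
    {"xyz":[0,0,-5],"turn":0,"jaw":1},
    {"xyz":[0,0,-4],"turn":0,"jaw":1},
    {"xyz":[0,0,-2],"turn":0,"jaw":1},
    {"xyz":[0,0,0],"turn":0,"jaw":1},
  ],
)

```text
time_s: 10.15
eef_pos: [0.4929, 0.2731, 0.0634]
ee_rot: [-0.0, -0.134, 0.991, -0.0]
ft_force: [-6.5, -3.8, 6.7]
gripper_width: 0.534
```

```bash
python3 ob.py
```

```text
10.15 [492.9 273.1  63.4] yaw 15.43 F [-6.47 -3.78  6.72] M [-0.372  0.805 -0.05 ] Mw 0.875 w 0.534
```

Call:
arm_command(
  steps=[
    {"xyz":[0,0,0.5],"turn":0,"jaw":1},
    {"xyz":[0,0,0],"turn":0,"jaw":-1},
    {"xyz":[0,0,0],"turn":0,"jaw":-1},
    {"xyz":[0,0,0],"turn":0,"jaw":-1},
    {"xyz":[0,0,0],"turn":0,"jaw":-1},
  ],
)

```text
time_s: 10.78
eef_pos: [0.4932, 0.2732, 0.0632]
ee_rot: [0.0, -0.134, 0.991, -0.0]
ft_force: [0.1, -0.2, -0.8]
gripper_width: 0.917
```

Call:
arm_command(
  steps=[
    {"xyz":[0,0,30],"turn":0,"jaw":-1},
    {"xyz":[0,-20,50],"turn":0,"jaw":-1},
    {"xyz":[0,-60,40],"turn":0,"jaw":-1},
    {"xyz":[0,-60,0],"turn":0,"jaw":-1},
    {"xyz":[-10,-60,0],"turn":0,"jaw":-1},
  ],
)

```text
time_s: 11.4
eef_pos: [0.4836, 0.0796, 0.1788]
ee_rot: [0.001, -0.135, 0.991, -0.0]
ft_force: [0.0, -0.1, -0.8]
gripper_width: 1.0
```

```bash
python3 look.py p2; python3 ob.py; python3 - <<'E'
from h import *
for n in("top","side"):
    im=cv2.imread(f"pics/{n}_p2.png")[:,:,::-1].copy()
    for col,z in(("orange",.092),("green",.046)):
        for c in blobs(im,col,40): print(n,col,c[:,0].mean(0).round(),rect(n,c,z))
E
```

```text
11.5 [482.7  76.3 178. ] yaw 15.14 F [-0.39 -0.06  0.13] M [ 0.115  0.016 -0.002] Mw -0.015 w 0.997
top orange [331. 237.] [456.8 -47.4 133.9  49.4  10. ]
top orange [383. 229.] [ 4.897e+02 -2.079e+02  1.314e+02  4.900e+01  3.000e-01]
top orange [223. 224.] [490.5 272.3 138.8  50.   16.2]
side orange [303. 269.] [ 481.3 -261.9  129.7   52.4    1.3]
side orange [275. 228.] [ 449.9 -105.2  130.7   52.3   10.5]
side orange [252. 156.] [449.8 253.6  62.9  60.9 -76.8]
side green [261. 170.] [475.  232.7  98.5  18.2  16.2]
```

View pics/side_p2_z.png

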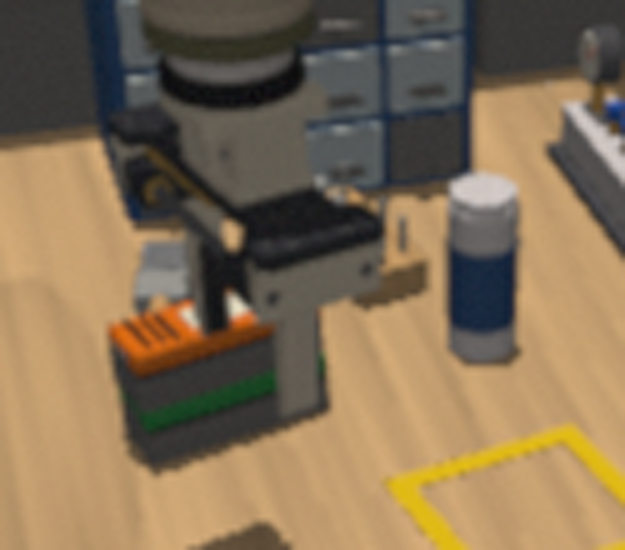

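View pics/top_p2_z.png

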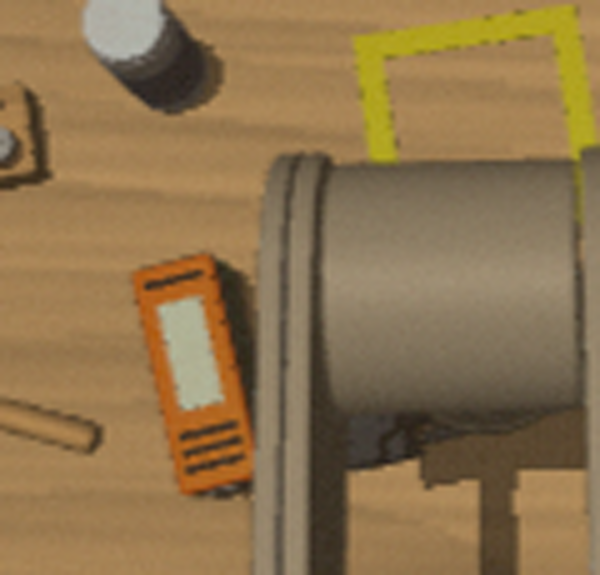

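A rests squarely on the green case (within about 2 mm). Now case B at (460, -51), yaw 10°.

Call:
arm_command(
  steps=[
    {"xyz":[-8,-41,0],"turn":-0.03,"jaw":-1},
    {"xyz":[-8,-41,-20],"turn":-0.03,"jaw":-1},
    {"xyz":[-7,-42,-30],"turn":-0.034,"jaw":-1},
    {"xyz":[0,0,-50],"turn":0,"jaw":-1},
    {"xyz":[0,0,-45],"turn":0,"jaw":-1},
  ],
)

```text
time_s: 12.12
eef_pos: [0.4603, -0.043, 0.0317]
ee_rot: [0.001, -0.087, 0.996, 0.0]
ft_force: [0.2, -0.9, 0.0]
gripper_width: 1.0
```

Call:
arm_command(
  steps=[
    {"xyz":[0,0,-21],"turn":0,"jaw":1},
    {"xyz":[0,0,0],"turn":0,"jaw":1},
    {"xyz":[0,0,0],"turn":0,"jaw":1},
    {"xyz":[0,0,0],"turn":0,"jaw":1},
    {"xyz":[0,0,0],"turn":0,"jaw":1},
  ],
  squeeze=50,
)

```text
time_s: 12.75
eef_pos: [0.4605, -0.043, 0.0122]
ee_rot: [0.0, -0.088, 0.996, -0.0]
ft_force: [0.1, -1.9, -0.5]
gripper_width: 0.539
```

Call:
arm_command(
  steps=[
    {"xyz":[0,0,0],"turn":0,"jaw":1},
    {"xyz":[0,0,0],"turn":0,"jaw":1},
    {"xyz":[0,0,0],"turn":0,"jaw":1},
  ],
)

```text
time_s: 13.12
eef_pos: [0.4605, -0.043, 0.0123]
ee_rot: [0.0, -0.087, 0.996, -0.0]
ft_force: [-1.0, -1.9, 4.4]
gripper_width: 0.538
```

```bash
python3 ob.py
```

```text
13.12 [460.5 -43.   12.3] yaw 10.04 F [-1.01 -1.93  4.39] M [-0.165  0.092  0.068] Mw 0.12 w 0.538
```

Call:
arm_command(
  steps=[
    {"xyz":[0,0,20],"turn":0,"jaw":1},
    {"xyz":[0,0,45],"turn":0,"jaw":1},
    {"xyz":[0,0,55],"turn":0,"jaw":1},
    {"xyz":[0,0,45],"turn":0,"jaw":1},
    {"xyz":[0,0,20],"turn":0,"jaw":1},
  ],
)

```text
time_s: 13.75
eef_pos: [0.4608, -0.0427, 0.1992]
ee_rot: [0.001, -0.088, 0.996, -0.0]
ft_force: [-0.3, 0.5, -3.5]
gripper_width: 0.537
```

Call:
arm_command(
  steps=[
    {"xyz":[60,10,0],"turn":0,"jaw":1},
    {"xyz":[60,10,0],"turn":0,"jaw":1},
    {"xyz":[-60,-10,0],"turn":0,"jaw":1},
    {"xyz":[-60,-10,0],"turn":0,"jaw":1},
    {"xyz":[60,10,0],"turn":0,"jaw":1},
  ],
)

```text
time_s: 14.38
eef_pos: [0.5, -0.0307, 0.187]
ee_rot: [-0.011, -0.086, 0.996, 0.002]
ft_force: [1.1, -1.6, -2.7]
gripper_width: 0.54
```

Call:
arm_command(
  steps=[
    {"xyz":[60,10,0],"turn":0,"jaw":1},
    {"xyz":[-60,-10,0],"turn":0,"jaw":1},
    {"xyz":[-60,-10,0],"turn":0,"jaw":1},
    {"xyz":[60,10,0],"turn":0,"jaw":1},
    {"xyz":[40,7,0],"turn":0,"jaw":1},
  ],
)

```text
time_s: 15.0
eef_pos: [0.5578, -0.025, 0.1958]
ee_rot: [-0.0, -0.087, 0.996, 0.0]
ft_force: [1.6, -0.2, -1.9]
gripper_width: 0.533
```

Call:
arm_command(
  steps=[
    {"xyz":[20,3,0],"turn":0,"jaw":1},
    {"xyz":[0,0,0],"turn":0,"jaw":1},
    {"xyz":[0,0,0],"turn":0,"jaw":1},
  ],
)

```text
time_s: 15.38
eef_pos: [0.5789, -0.0227, 0.1956]
ee_rot: [-0.001, -0.088, 0.996, 0.0]
ft_force: [0.1, -0.4, -3.9]
gripper_width: 0.531
```

```bash
python3 av.py
```

```text
t 15.68 Mw [ 0.021  0.032 -0.003 -0.039  0.03   0.011] mean 0.0086 Fz -3.85 [579.8 -22.9 196.9]
```

Call:
arm_command(
  steps=[
    {"xyz":[60,10,0],"turn":0,"jaw":1},
    {"xyz":[60,10,0],"turn":0,"jaw":1},
    {"xyz":[-60,-10,0],"turn":0,"jaw":1},
    {"xyz":[-40,-7,0],"turn":0,"jaw":1},
    {"xyz":[-20,-3,0],"turn":0,"jaw":1},
  ],
)

```text
time_s: 16.3
eef_pos: [0.5785, -0.0232, 0.1949]
ee_rot: [-0.002, -0.087, 0.996, 0.0]
ft_force: [0.4, 0.1, -2.2]
gripper_width: 0.532
```

Call:
arm_command(
  steps=[
    {"xyz":[0,0,0],"turn":0,"jaw":1},
    {"xyz":[0,0,0],"turn":0,"jaw":1},
  ],
)

```text
time_s: 16.55
eef_pos: [0.5808, -0.0228, 0.1975]
ee_rot: [0.001, -0.087, 0.996, -0.0]
ft_force: [0.7, -0.6, -3.3]
gripper_width: 0.538
```

```bash
python3 av.py
```

```text
t 16.85 Mw [ 0.01  -0.008  0.048 -0.051 -0.002  0.02 ] mean 0.0028 Fz -3.7 [580.4 -22.7 196.8]
```

B: 0.009 against 0.003, so also quiet. Carrying B to the column.

Call:
arm_command(
  steps=[
    {"xyz":[-10,30,0],"turn":0.016,"jaw":1},
    {"xyz":[-15,50,0],"turn":0.02,"jaw":1},
    {"xyz":[-17,60,0],"turn":0.02,"jaw":1},
    {"xyz":[-17,60,0],"turn":0.02,"jaw":1},
    {"xyz":[-15,50,0],"turn":0.02,"jaw":1},
  ],
)

```text
time_s: 17.48
eef_pos: [0.5054, 0.2294, 0.197]
ee_rot: [0.0, -0.136, 0.991, 0.0]
ft_force: [0.2, 0.3, -3.5]
gripper_width: 0.532
```

Call:
arm_command(
  steps=[
    {"xyz":[-10,35,0],"turn":0,"jaw":1},
    {"xyz":[-2.6,11,-20],"turn":0,"jaw":1},
    {"xyz":[0,0,-40],"turn":0,"jaw":1},
    {"xyz":[0,0,-20],"turn":0,"jaw":1},
    {"xyz":[0,0,0],"turn":0,"jaw":1},
  ],
)

```text
time_s: 18.1
eef_pos: [0.4921, 0.2718, 0.1142]
ee_rot: [-0.002, -0.135, 0.991, -0.001]
ft_force: [-0.3, 0.1, -3.6]
gripper_width: 0.532
```

Call:
arm_command(
  steps=[
    {"xyz":[0,0,0],"turn":0,"jaw":1},
    {"xyz":[0,0,0],"turn":0,"jaw":1},
  ],
)

```text
time_s: 18.35
eef_pos: [0.4948, 0.2734, 0.1186]
ee_rot: [0.001, -0.135, 0.991, 0.0]
ft_force: [0.2, 0.9, -3.8]
gripper_width: 0.533
```

```bash
python3 look.py p3; python3 ob.py; python3 - <<'E'
from h import *
a=np.radians(15.5);u=np.array([np.cos(a),np.sin(a)]);v=np.array([-u[1],u[0]])
im=cv2.imread("pics/side_p3.png");x0,y0,x1,y1=232,125,295,190
z=cv2.resize(im[y0:y1,x0:x1],None,fx=9,fy=9,interpolation=cv2.INTER_CUBIC)
g=np.array([492,273.]); H=manip.observe()["eef_pos"][2]*1000-12.3
for hs,c in(((H+46,H),(255,0,0)),((92,46,0),(255,255,0))):
    for h in hs:
        P=np.array([np.r_[g+(s*70)*u+t*25*v,h]/1000 for s,t in((1,1),(1,-1),(-1,-1),(-1,1))])
        p=((proj("side",P)-[x0,y0]+.5)*9-.5).round().astype(int)
        cv2.polylines(z,[p],True,c,1)
cv2.imwrite("pics/p3ov.png",z)
E
```

```text
18.45 [494.4 273.4 118.2] yaw 15.53 F [-0.53  0.05 -3.88] M [ 0.105 -0.032 -0.014] Mw -0.059 w 0.532
```

View pics/p3ov.png

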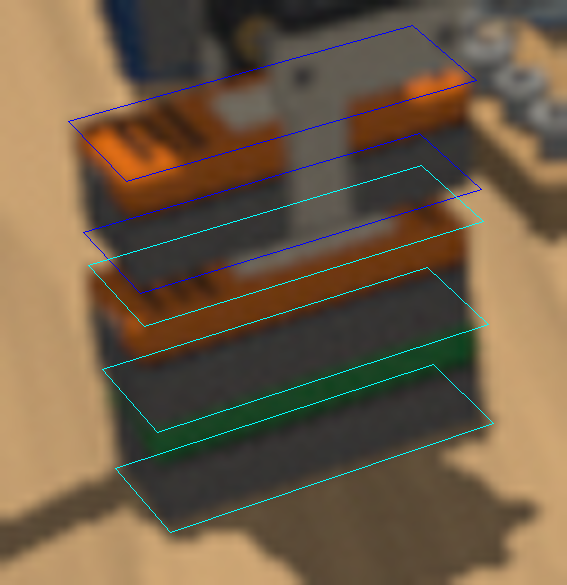

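View pics/side_p3_z.png

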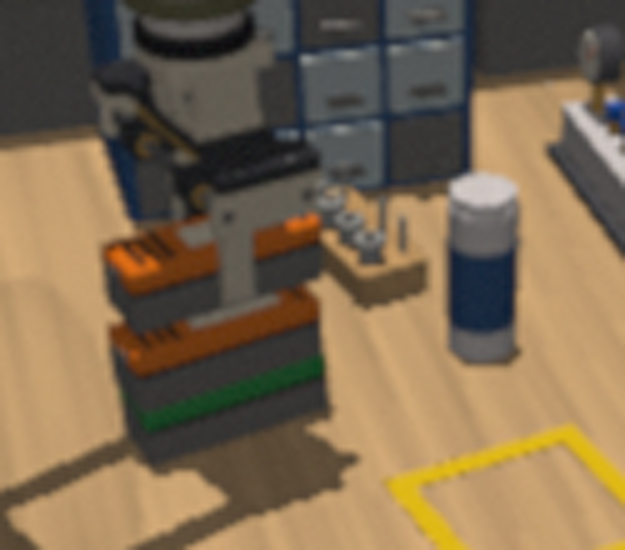

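The held case is about 1.4 mm ahead of the green one and A about 1.8 mm behind it, with all of them parallel. Shifting B by -2 mm and lowering it.

Call:
arm_command(
  steps=[
    {"xyz":[-2,-0.5,-6],"turn":0,"jaw":1},
    {"xyz":[0,0,-4],"turn":0,"jaw":1},
    {"xyz":[0,0,-2],"turn":0,"jaw":1},
    {"xyz":[0,0,-1],"turn":0,"jaw":1},
    {"xyz":[0,0,0],"turn":0,"jaw":1},
  ],
)

```text
time_s: 19.08
eef_pos: [0.4915, 0.2727, 0.1043]
ee_rot: [0.0, -0.135, 0.991, 0.0]
ft_force: [-3.6, -1.8, 3.1]
gripper_width: 0.535
```

```bash
python3 ob.py
```

```text
19.07 [491.5 272.7 104.3] yaw 15.54 F [-3.57 -1.81  3.13] M [-0.162  0.538 -0.002] Mw 0.562 w 0.535
```

Call:
arm_command(
  steps=[
    {"xyz":[0,0,0],"turn":0,"jaw":-1},
    {"xyz":[0,0,0],"turn":0,"jaw":-1},
    {"xyz":[0,0,0],"turn":0,"jaw":-1},
    {"xyz":[0,0,0],"turn":0,"jaw":-1},
    {"xyz":[0,0,30],"turn":0,"jaw":-1},
  ],
)

```text
time_s: 19.7
eef_pos: [0.4895, 0.2718, 0.1312]
ee_rot: [-0.003, -0.135, 0.991, -0.001]
ft_force: [0.0, 0.2, -0.5]
gripper_width: 0.986
```

Call:
arm_command(
  steps=[
    {"xyz":[0,0,40],"turn":0,"jaw":-1},
    {"xyz":[0,-40,15],"turn":-0.03,"jaw":-1},
    {"xyz":[0,-60,0],"turn":-0.04,"jaw":-1},
    {"xyz":[0,-60,0],"turn":-0.04,"jaw":-1},
    {"xyz":[0,-60,0],"turn":-0.04,"jaw":-1},
  ],
)

```text
time_s: 20.32
eef_pos: [0.4914, 0.051, 0.1891]
ee_rot: [0.0, -0.06, 0.998, -0.0]
ft_force: [0.6, 0.3, -0.3]
gripper_width: 0.999
```

Call:
arm_command(
  steps=[
    {"xyz":[0,-60,0],"turn":-0.04,"jaw":-1},
    {"xyz":[0,-60,0],"turn":-0.04,"jaw":-1},
    {"xyz":[0,-60,0],"turn":0,"jaw":-1},
    {"xyz":[0,-50,0],"turn":0,"jaw":-1},
    {"xyz":[0,-25,0],"turn":0,"jaw":-1},
  ],
)

```text
time_s: 20.95
eef_pos: [0.4911, -0.205, 0.1889]
ee_rot: [0.0, -0.019, 1.0, -0.0]
ft_force: [0.1, 0.2, -0.4]
gripper_width: 0.998
```

```bash
python3 look.py p4; python3 ob.py; python3 - <<'E'
from h import *
for n in("top","side"):
    im=cv2.imread(f"pics/{n}_p4.png")[:,:,::-1].copy()
    for z in(.138,.046):
        for c in blobs(im,"orange",40): print(n,z,c[:,0].mean(0).round(),rect(n,c,z))
E
```

```text
21.05 [ 491.1 -204.8  188.7] yaw 2.17 F [ 0.1   0.07 -0.51] M [-0.005  0.     0.074] Mw 0.0 w 1.002
top 0.138 [220. 223.] [490.  272.4 139.6  49.9  15.3]
top 0.046 [220. 223.] [498.9 293.2 151.1  54.1  15.3]
side 0.138 [307. 269.] [ 471.1 -299.7  120.5   49.8    1.1]
side 0.138 [262. 158.] [469.9 162.2 103.4  13.4  17.2]
side 0.138 [260. 141.] [485.7 262.6 136.8  67.3  15.7]
side 0.046 [307. 269.] [ 491.6 -222.9  139.    57.4    1.1]
side 0.046 [262. 158.] [490.3 309.7 119.3  15.4  17.2]
side 0.046 [260. 141.] [508.5 425.4 157.7  77.6  15.7]
```

View pics/side_p4_z.png

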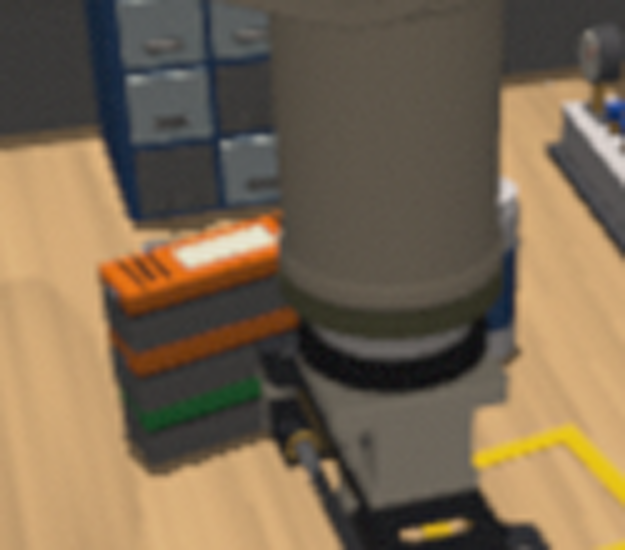

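View pics/top_p4_z.png

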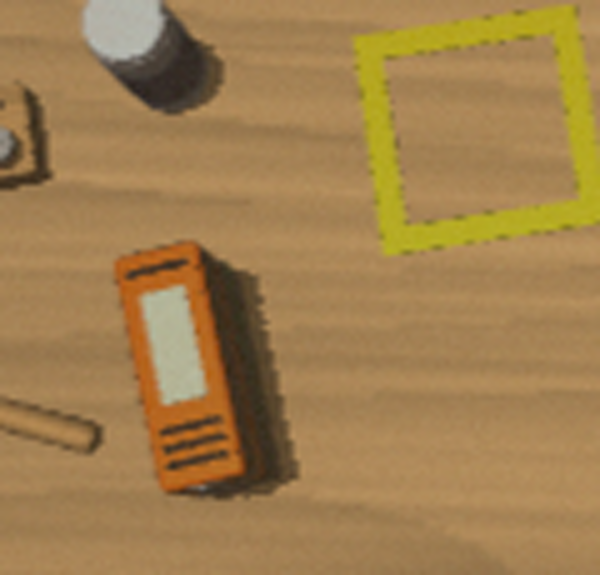

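The column is neat: B at (490, 272) is within 1 mm of A. Now case C: shift (2, -13.5) and descend.

Call:
arm_command(
  steps=[
    {"xyz":[2,-13.5,-30],"turn":-0.008,"jaw":-1},
    {"xyz":[0,0,-50],"turn":0,"jaw":-1},
    {"xyz":[0,0,-50],"turn":0,"jaw":-1},
    {"xyz":[0,0,-30],"turn":0,"jaw":-1},
    {"xyz":[0,0,-12],"turn":0,"jaw":-1},
  ],
)

```text
time_s: 21.68
eef_pos: [0.4922, -0.214, 0.0146]
ee_rot: [-0.002, -0.017, 1.0, 0.001]
ft_force: [-0.5, -0.1, -0.3]
gripper_width: 0.997
```

Call:
arm_command(
  steps=[
    {"xyz":[0,0,0],"turn":0,"jaw":1},
    {"xyz":[0,0,0],"turn":0,"jaw":1},
    {"xyz":[0,0,0],"turn":0,"jaw":1},
    {"xyz":[0,0,0],"turn":0,"jaw":1},
    {"xyz":[0,0,0],"turn":0,"jaw":1},
  ],
  squeeze=50,
)

```text
time_s: 22.3
eef_pos: [0.4941, -0.2166, 0.0176]
ee_rot: [0.001, -0.017, 1.0, -0.001]
ft_force: [0.7, -2.9, 4.0]
gripper_width: 0.536
```

Call:
arm_command(
  steps=[
    {"xyz":[0,0,0],"turn":0,"jaw":1},
    {"xyz":[0,0,0],"turn":0,"jaw":1},
    {"xyz":[0,0,0],"turn":0,"jaw":1},
  ],
)

```text
time_s: 22.68
eef_pos: [0.4941, -0.2166, 0.0176]
ee_rot: [0.001, -0.016, 1.0, -0.001]
ft_force: [-0.7, -3.0, 4.5]
gripper_width: 0.533
```

Call:
arm_command(
  steps=[
    {"xyz":[0,0,20],"turn":0,"jaw":1},
    {"xyz":[0,0,45],"turn":0,"jaw":1},
    {"xyz":[0,0,55],"turn":0,"jaw":1},
    {"xyz":[0,0,45],"turn":0,"jaw":1},
    {"xyz":[0,0,20],"turn":0,"jaw":1},
  ],
)

```text
time_s: 23.3
eef_pos: [0.494, -0.2157, 0.2034]
ee_rot: [0.001, -0.017, 1.0, -0.0]
ft_force: [0.2, -0.1, -5.3]
gripper_width: 0.535
```

Call:
arm_command(
  steps=[
    {"xyz":[0,0,0],"turn":0,"jaw":1},
    {"xyz":[0,0,0],"turn":0,"jaw":1},
  ],
)

```text
time_s: 23.55
eef_pos: [0.4921, -0.215, 0.1986]
ee_rot: [-0.002, -0.017, 1.0, 0.001]
ft_force: [-0.3, -0.7, -6.4]
gripper_width: 0.538
```

```bash
python3 av.py; python3 ob.py
```

```text
t 23.85 Mw [ 0.018 -0.022  0.06   0.037 -0.012  0.037] mean 0.0197 Fz -5.55 [ 493.1 -215.6  200.7]
23.85 [ 493.1 -215.6  200.7] yaw 1.9 F [ 0.48 -0.37 -5.52] M [0.068 0.04  0.002] Mw 0.037 w 0.533
```

Same shake for C, along x (yaw about 2°).

Call:
arm_command(
  steps=[
    {"xyz":[60,2,0],"turn":0,"jaw":1},
    {"xyz":[60,2,0],"turn":0,"jaw":1},
    {"xyz":[-60,-2,0],"turn":0,"jaw":1},
    {"xyz":[-60,-2,0],"turn":0,"jaw":1},
    {"xyz":[60,2,0],"turn":0,"jaw":1},
  ],
)

```text
time_s: 24.48
eef_pos: [0.5356, -0.2083, 0.1912]
ee_rot: [-0.012, -0.015, 1.0, 0.005]
ft_force: [1.5, -2.6, -6.0]
gripper_width: 0.535
```

Call:
arm_command(
  steps=[
    {"xyz":[60,2,0],"turn":0,"jaw":1},
    {"xyz":[-60,-2,0],"turn":0,"jaw":1},
    {"xyz":[-60,-2,0],"turn":0,"jaw":1},
    {"xyz":[60,2,0],"turn":0,"jaw":1},
    {"xyz":[40,1.5,0],"turn":0,"jaw":1},
  ],
)

```text
time_s: 25.1
eef_pos: [0.5921, -0.2115, 0.201]
ee_rot: [-0.0, -0.016, 1.0, 0.0]
ft_force: [1.8, -1.2, -3.7]
gripper_width: 0.536
```

Call:
arm_command(
  steps=[
    {"xyz":[20,0.5,0],"turn":0,"jaw":1},
    {"xyz":[0,0,0],"turn":0,"jaw":1},
    {"xyz":[0,0,0],"turn":0,"jaw":1},
  ],
)

```text
time_s: 25.48
eef_pos: [0.6129, -0.2118, 0.2012]
ee_rot: [-0.001, -0.017, 1.0, 0.0]
ft_force: [0.4, -0.2, -6.1]
gripper_width: 0.534
```

```bash
python3 av.py
```

```text
t 25.77 Mw [0.071 0.081 0.051 0.089 0.103 0.065] mean 0.0767 Fz -5.66 [ 613.1 -212.   202. ]
```

Call:
arm_command(
  steps=[
    {"xyz":[60,2,0],"turn":0,"jaw":1},
    {"xyz":[60,2,0],"turn":0,"jaw":1},
    {"xyz":[-60,-2,0],"turn":0,"jaw":1},
    {"xyz":[-40,-1.5,0],"turn":0,"jaw":1},
    {"xyz":[-20,-0.5,0],"turn":0,"jaw":1},
  ],
)

```text
time_s: 26.4
eef_pos: [0.6119, -0.2121, 0.1996]
ee_rot: [-0.002, -0.016, 1.0, 0.001]
ft_force: [0.2, -1.2, -4.4]
gripper_width: 0.533
```

Call:
arm_command(
  steps=[
    {"xyz":[0,0,0],"turn":0,"jaw":1},
    {"xyz":[0,0,0],"turn":0,"jaw":1},
  ],
)

```text
time_s: 26.65
eef_pos: [0.614, -0.2119, 0.2024]
ee_rot: [0.001, -0.017, 1.0, -0.0]
ft_force: [0.7, 0.0, -4.8]
gripper_width: 0.532
```

```bash
python3 av.py; python3 ob.py
```

```text
t 26.95 Mw [-0.064 -0.098 -0.032 -0.074 -0.029 -0.029] mean -0.0545 Fz -5.51 [ 613.8 -211.7  201.8]
26.95 [ 613.8 -211.7  201.8] yaw 1.92 F [-0.55  0.19 -5.55] M [ 0.081 -0.027 -0.025] Mw -0.029 w 0.539
```

C's moment swings from +0.077 to -0.055 N m, the expected 0.12. C is the rattler. Taking it to the hand-over square.

Call:
arm_command(
  steps=[
    {"xyz":[4,25,2],"turn":0.02,"jaw":1},
    {"xyz":[7,45,2],"turn":0.03,"jaw":1},
    {"xyz":[8,55,2],"turn":0.03,"jaw":1},
    {"xyz":[8,55,2],"turn":0.03,"jaw":1},
    {"xyz":[8,55,0],"turn":0.03,"jaw":1},
  ],
)

```text
time_s: 27.58
eef_pos: [0.6489, 0.025, 0.2102]
ee_rot: [0.0, -0.087, 0.996, -0.0]
ft_force: [1.0, -0.0, -5.1]
gripper_width: 0.533
```

Call:
arm_command(
  steps=[
    {"xyz":[8,45,0],"turn":0.01,"jaw":1},
    {"xyz":[6,30,0],"turn":0,"jaw":1},
    {"xyz":[3,17,0],"turn":0,"jaw":1},
    {"xyz":[0,0,0],"turn":0,"jaw":1},
    {"xyz":[0,0,0],"turn":0,"jaw":1},
  ],
)

```text
time_s: 28.2
eef_pos: [0.6655, 0.1139, 0.2097]
ee_rot: [-0.0, -0.091, 0.996, -0.0]
ft_force: [-0.1, -0.3, -5.0]
gripper_width: 0.535
```

Call:
arm_command(
  steps=[
    {"xyz":[0,0,0],"turn":0,"jaw":1},
    {"xyz":[0,0,0],"turn":0,"jaw":1},
    {"xyz":[0,0,0],"turn":0,"jaw":1},
    {"xyz":[0,0,0],"turn":0,"jaw":1},
  ],
)

```text
time_s: 28.7
eef_pos: [0.6655, 0.115, 0.2099]
ee_rot: [0.0, -0.091, 0.996, 0.0]
ft_force: [0.3, -0.4, -5.7]
gripper_width: 0.533
```

```bash
python3 - <<'E'
from h import *
for n in("top","side"):
    im=manip.get_image(n)[:,:,::-1]; cv2.imwrite(f"pics/{n}_end.png",im)
print(manip.observe()["qvel"].round(3), manip.observe()["ee_rot"])
E
python3 ob.py
```

```text
[ 0.001  0.    -0.001 -0.    -0.001 -0.   ] [ 7.97289852e-06 -9.14649950e-02  9.95808292e-01 -5.43480359e-06]
28.8 [665.5 115.2 209.8] yaw 10.5 F [-0.52  0.91 -5.72] M [ 0.101 -0.026  0.007] Mw -0.044 w 0.536
```

View pics/side_end.png

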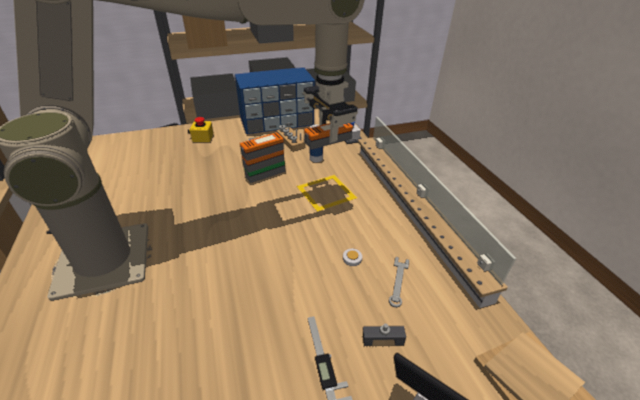

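View pics/top_end.png

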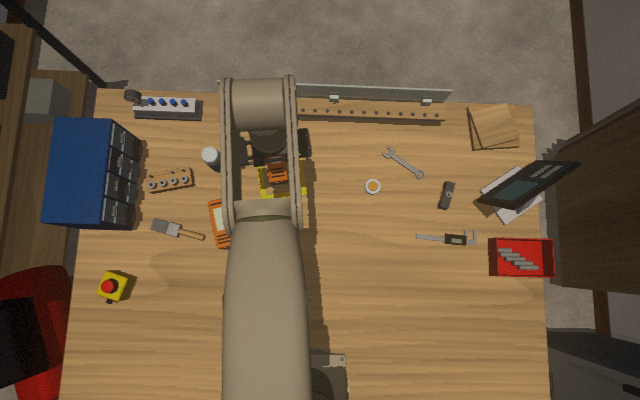

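The side view shows the neat column at (263,157) and case C held at (328,132), above the square. Nothing else has moved. One zoom to check that it is level and the column square.

```bash
python3 - <<'E'
from h import *
im=cv2.imread("pics/side_end.png");x0,y0,x1,y1=235,85,370,185
z=cv2.resize(im[y0:y1,x0:x1],None,fx=5.8,fy=5.8,interpolation=cv2.INTER_CUBIC)
for (gx,gy,yaw,hs) in((665.5,115.2,10.5,(192.2,238.2)),(491,272.6,15.5,(0,46,92,138))):
    a=np.radians(yaw);u=np.array([np.cos(a),np.sin(a)]);v=np.array([-u[1],u[0]])
    for h in hs:
        P=np.array([np.r_[np.array([gx,gy])+s*70*u+t*25*v,h]/1000 for s,t in((1,-1),(-1,-1),(-1,1))])
        cv2.polylines(z,[((proj("side",P)-[x0,y0]+.5)*5.8-.5).round().astype(int)],False,(255,255,0),1)
cv2.imwrite("pics/end_z.png",z)
E
```

```text
(no output)
```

View pics/end_z.png

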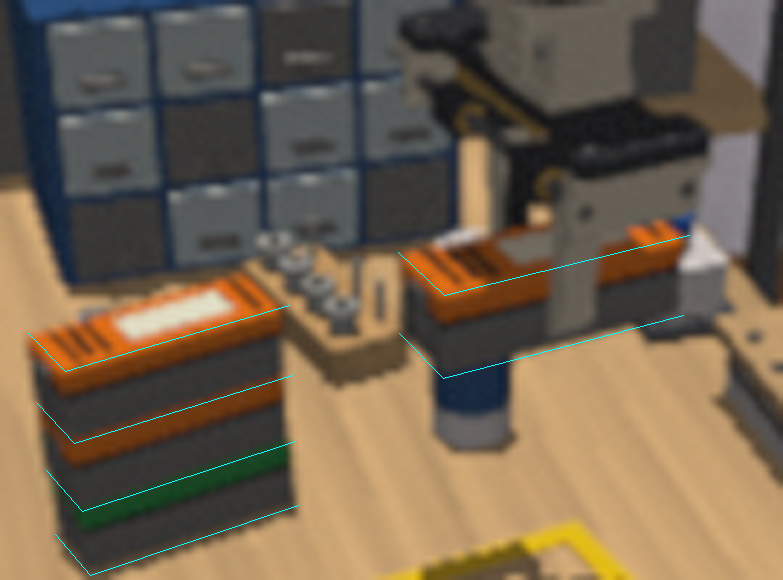

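The held case's edges run parallel to the level model, and the three column cases line up. Handing in.

```bash
python3 -c "
from bench import manip
print(manip.finish_job())"
```

```text
the job is handed in; nothing more can be done
None
```

I found the rattling case, stacked the two quiet ones on the green case, and handed the job in at about 29 s of the 72 s allowed. The rattling case is still in the gripper.

- **Shaking:** I shook all three cases lengthwise with the tool about 20 cm above the bench. Only case C (the one at y ≈ -0.22 m) rattled: its steady moment swung from +0.077 to -0.055 N m, close to the 0.12 N m expected. Case B's moment barely changed (0.009 to 0.003 N m). Case A's changed by about 0.03 N m, within the noise of single readings.
- **Column:** green, then A, then B. The pictures show the three cases parallel and within about 2 mm of each other lengthwise.
- **Order:** I stacked A and B as each tested quiet, before C confirmed itself as the rattler.
- **B's pick-up:** the jaws closed about 8 mm off centre on B and about 5 mm lower than on A, so they pushed it a little sideways on the bench. I allowed for this when placing it.
- **Case C at hand-in:** the TCP (tool point) was at (665.5, 115.2) mm, against about (666, 115) mm measured for the middle of the square. Its underside was about 192 mm up and its centre about 215 mm. It was level and still, with joint speeds at or below 0.001 rad/s, and only its own weight showed on the wrist.
- **Everything else:** in the final pictures, nothing else on the bench appears to have moved.

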